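# Roll the dice and start the round

## Task

Start the game round: tip the copper cup over (its side lever swings it) until all five dice lie in the wooden tray, without touching the dice, and swing the cup back fully upright. Then wind the game timer clockwise to its end stop. Leave the other things on the table where they are.

Things in the scene. Friction and masses are not known exactly. Their poses are not given: they have to be found in the camera images.
- stand: Wooden dice tipper, fixed to the table: two cheek plates carry a copper cup on a level axle. Origin on the table directly below the axle's middle; its x axis points the way the cup tips (over the tray), its y axis runs along the axle towards the lever side, z up. Foot plate 115 x 136 x 14 mm at x -150..-35 mm; cheeks at y = +-50 mm (10 mm thick) up to z 115 mm, x -95..+10 mm.
- cup_pivot (a point): Middle of the cup's axle, 105 mm above the table; its axes are those of the stand.
- cup (a joint): Tilt of the copper cup about the axle, rad: 0 = upright against its stop, 2.4 = tipped right over to the far stop, mouth steeply down over the tray. The axle is stiff (about 2 to 6 N at the lever end), so the cup stays where it is left.
- cup_mouth (a point): Centre of the cup's round mouth (80 mm outside diameter, wall 4 mm, cup 80 mm high, tapering to 66 mm at the base); it turns with the cup. Upright it is 22 mm behind the axle in the stand's x and 123 mm above the table. z points out of the mouth.
- lever_grip (a point): Middle of the light wooden lever handle, a free-turning round sleeve, 14 mm thick, 48 mm long, parallel to the axle at y 65..113 mm of the stand (this point at y 88), on an arm 75 mm from the axle. It swings with the cup: upright, it is 70 mm behind and 27 mm above the axle; it passes over the axle; fully tipped, it is 70 mm in front and 27 mm above..
- tray: Loose open wooden dice tray, 170 (x) x 200 (y) x 36 mm, walls and floor 8 mm, 0.8 kg, lying in front of the tipper under the cup's lip, its x axis roughly along the stand's. Origin at the centre of its underside.
- timer_case: Round grey game timer, fixed to the table, 96 mm diameter, case 28 mm high, with a dark winding grip on top. Origin at the centre of its underside.
- timer (a joint): Turn of the timer's winding grip, rad, growing clockwise seen from above; it starts part wound (0.9 to 1.6) and its clockwise end stop is at 2.4. It stays where it is left.
- timer_grip (a point): On the axis of the winding grip, 65 mm above the table: a bar 46 mm long (along this point's x), 14 mm wide (y), 32 mm high, its top 7 mm above this point, on a 48 mm disc whose top is 23 mm below this point. The point turns with the grip.
- die0_c (a point): Centre of a white die, an 18 mm cube with black pips, 12 g; the five dice start in the cup.
- die1_c (a point): Centre of a white die, an 18 mm cube with black pips, 12 g; the five dice start in the cup.
- die2_c (a point): Centre of a white die, an 18 mm cube with black pips, 12 g; the five dice start in the cup.
- die3_c (a point): Centre of a white die, an 18 mm cube with black pips, 12 g; the five dice start in the cup.
- die4_c (a point): Centre of a white die, an 18 mm cube with black pips, 12 g; the five dice start in the cup.
- cards: Bystander: boxed pack of cards, 66 x 92 x 20 mm, beyond the timer. Origin at the underside.
- pawn_a: Bystander: small turned wooden pawn, 24 mm diameter, 36 mm high, near the timer. Origin at the underside.
- pawn_b: Bystander: small turned wooden pawn, 24 mm diameter, 36 mm high, beside the tipper on the side without lever. Origin at the underside.
- mug: Bystander: white mug, 80 mm diameter, 92 mm high. Origin at the underside.
- remote: Bystander: black remote control, 170 x 46 x 18 mm. Origin at the underside.
- candle: Bystander: amber candle jar, 72 mm diameter, 85 mm high. Origin at the underside.
There are look-alikes about, which are no part of the job. Leave any red or turquoise look-alike of the timer_case alone.

How it is judged (in metres and radians):
On the way, in this order (a step that is already met when the one before it is completed fails the run):
1. all five dice are in the tray (x of die0_c in the frame of tray between -0.08 and 0.08 m and y of die0_c in the frame of tray between -0.095 and 0.095 m and z of die0_c in the frame of tray between 0 and 0.04 m and x of die1_c in the frame of tray between -0.08 and 0.08 m and y of die1_c in the frame of tray between -0.095 and 0.095 m and z of die1_c in the frame of tray between 0 and 0.04 m and x of die2_c in the frame of tray between -0.08 and 0.08 m and y of die2_c in the frame of tray between -0.095 and 0.095 m and z of die2_c in the frame of tray between 0 and 0.04 m and x of die3_c in the frame of tray between -0.08 and 0.08 m and y of die3_c in the frame of tray between -0.095 and 0.095 m and z of die3_c in the frame of tray between 0 and 0.04 m and x of die4_c in the frame of tray between -0.08 and 0.08 m and y of die4_c in the frame of tray between -0.095 and 0.095 m and z of die4_c in the frame of tray between 0 and 0.04 m), for 0.1 s.
2. the cup is upright again (all of step 1 and value of joint cup below 0.1 rad), for 0.2 s.
3. the timer is wound to its end stop (value of joint timer above 2.3 rad), for 0.2 s.
At the end, for the whole second after the job is handed in: All five dice are inside the tray (centres within its walls and less than 40 mm above its underside), the tray lies flat (within 0.1 rad), the cup is upright within 0.1 rad of its stop, and the timer is within 0.1 rad of its clockwise end stop (all of step 2 and value of joint timer above 2.3 rad and angle between tray's own z axis and vertical below 0.1 rad); the robot touches nothing.
It fails at once if a finger touches a die (contact force between the fingers and die0 above 0.5 N or contact force between the fingers and die1 above 0.5 N or contact force between the fingers and die2 above 0.5 N or contact force between the fingers and die3 above 0.5 N or contact force between the fingers and die4 above 0.5 N).
It fails at once if a bystander is shifted by more than 30 mm (distance of any of cards, pawn_a, pawn_b, mug, remote, candle from where it was at the start of the episode above 0.03 m).
It also fails if it takes over 59 s, if anything falls off the work surface, if the arm or the gripper's body presses on something with over 40 N, if the wrist force passes 120 N, or if a joint passes its speed limit or range.

## Robot

A 7-joint arm with a two-finger parallel gripper is mounted at the origin on the work surface. World frame = base frame: x ahead of the robot, y to its left, z up, the work surface at z = 0. Lengths are in m, angles in degrees, forces in N, time in s.
With the tool pointing down it reaches from about 0.425 to 0.875 m from the base axis. Payload 4.7 kg.
Tool frame: the origin (TCP) lies midway between the tips of the shut fingers; the grasp point (between the pads) lies 19 mm behind it; z points along the fingers, y is the direction in which the jaws open and shut (so a half turn about z gives the same grasp; the last joint's range is limited). The gripper opens to 87 mm and grips with 3 to 60 N. Pads are 19 mm wide; open, the fingers measure 117 mm over their backs; the gripper's body (75 mm by 190 mm) begins 51 mm behind the grasp point.
Start: joints at [-67.947, 18.392, -4.016, 83.108, 1.295, 78.541, -3.26], TCP at [0.236, 0.606, 0.223] pointing down, gripper open.
Joint ranges: [-163.93, 163.93], [-17.29, 119.83], [-79.2, 71.16], [3.27, 140.29], [-89.18, 269.18], [5.43, 117.66], [-154.24, 154.24]. Speed limits (degrees/s): [147.25, 147.25, 180, 180, 180, 180, 180].

## Interface

Orientations are given as [roll, pitch, yaw] about the fixed x, y, z axes, in that order (R = Rz(yaw) Ry(pitch) Rx(roll)).
In Python, from cell import env gives the robot as it stands.
- The arm moves only by the tool apply_moves, never from a script. Its argument "targets" is a list of rows, each a list of 2 entries, a list of its own where there are three numbers: the shift along the world's x, y, z in mm, then the turn, a rotation vector about the world's x, y, z in rad. A call has 1 to 8 rows; each row is the pose to reach, as a shift and turn from the pose commanded when the call began; what a row does not reach only later rows make up. A row lasts 1/10 s, in which the tool goes at most 50 mm and 8.59 degrees, less where a joint would pass 70% of its speed; a pose out of reach is approached as far as the arm can. A call with a gripper value outside its range is refused whole. "hand" is the finger opening in mm, from 0 to 87, set as the call begins (left out, the last holds). The fingers move at their own pace and stop on an object; "squeeze" is the grip in N (left out, the last holds). Time passes only in rows, so rows that repeat a pose let the fingers close. It gives the time, the measured TCP pose, the force and the opening at its end, in the units of the state.
- env.get_obs(): the state, without advancing time (a new reading comes with each control period).
- env.read_camera(name): name is "scene" or "side" or "wrist"; returns a dict with "image" (420x560x3 uint8, red, green, blue), "camera_matrix" (3x3 intrinsics, pixels), "camera_from_world" (4x4, takes a point from world to camera coordinates); the wrist camera has in their place "mount" (4x4, takes a point from camera to tool coordinates, whose origin is the TCP and whose axes are the flange's). Camera axes: x right, y down, z forward; pixel columns grow to the right and rows downward; lengths in m; the calibration is good to about 2 mm. A picture is of the moment at which its call begins: read the wrist's pose just before it. There is no depth.
- env.sign_off(): hands the job in, once; it reports no verdict.
Trained networks look in a picture, given as the dict that the camera call returned (one of the last four; its "shot" number tells which), for a name from the list of things; names that differ only in an ending like _2 or _b are one class to them, and where a whole thing is asked for, a point or a joint stands for the part that bears it (a point fixed in the world has none). Each returns a list of dicts, best first, with "conf" (0 to 1); they miss things now and then, are a little off and sometimes report something else, mostly with a low value. They report only what shows in the picture. A call takes as long as a camera call. They do not tell look-alikes from the thing itself.
- env.regions_of(picture, target): "region" (420x560 bool, what is visible of it) and "rect" ([left, top, right, bottom] in pixels, round what is visible of it).
The state is a dict: "time_s": time; "qpos": joint angles; "joint_velocities": joint speeds; "effort": joint torques, N m; "tool_pos": TCP position; "tool_rot": TCP orientation; "force": force on the tool from outside, world axes, zero at the start; "wrist_torque": the same for the moment, N m; "grip_width": finger opening in m.
Only numpy, scipy, OpenCV 4.12 (cv2) and the standard library are available. Lean on these libraries where they do the work, as an engineer would, in place of code of your own. Each camera call takes 0.05 s, during which the arm holds its last target. There are 200 camera calls.

## Working session

There is one attempt and no reset: what is moved stays moved. The work goes in short steps, Python scripts to look and compute and a tool call to move; the robot and the scene stay as the last step left them, time stands still between calls to the robot, and variables do not carry over. Pictures are saved under pics/ and viewed, about 8 in all and at most 12, crops included, and the job is handed in when it is done.

Besides the shell and the picture viewer there is one more tool, called after "Request:" as name(argument=value, ...) on one line, values as JSON. apply_moves: Moves the arm, as the interface text tells. Its arguments: {"type":"object","properties":{"targets":{"type":"array","items":{"type":"array"}},"hand":{"type":"number"},"squeeze":{"type":"number"}},"required":["targets"]}

```bash
mkdir -p pics; cat > h.py <<'E'
import numpy as np, cv2
from cell import env
def save(p,n): cv2.imwrite('pics/'+n,cv2.cvtColor(p['image'] if isinstance(p,dict) else p,cv2.COLOR_RGB2BGR))
def proj(p,X):
    X=np.atleast_2d(X); T=p['camera_from_world']; c=X@T[:3,:3].T+T[:3,3]; u=c@p['camera_matrix'].T; return u[:,:2]/u[:,2:]
def ray(p,uv,z):
    T=p['camera_from_world']; R=T[:3,:3]; o=-R.T@T[:3,3]; d=R.T@np.linalg.inv(p['camera_matrix'])@np.array([uv[0],uv[1],1.]); return o+d*(z-o[2])/d[2]
E
python3 - <<'E'
from h import *
o=env.get_obs(); print({k:np.round(v,3) for k,v in o.items()})
for n in ['scene','side']:
    p=env.read_camera(n); save(p,n+'0.png'); T=p['camera_from_world']; print(n,np.round(-T[:3,:3].T@T[:3,3],3))
    for t in ['stand','cup','lever_grip','tray','timer_case','timer_grip','pawn_a','cards','mug','candle','remote']:
        for r in env.regions_of(p,t)[:4]:
            m=r['region']; ys,xs=np.nonzero(m); c=(xs.mean(),ys.mean()); print(t,round(r['conf'],2),np.round(r['rect']),np.round(c),m.sum(),np.round(ray(p,c,0.04),3))
E
```

```text
{'time_s': np.float64(0.0), 'qpos': array([-67.946,  18.438,  -4.013,  83.173,   1.298,  78.539,  -3.262]), 'joint_velocities': array([-0.02 , -0.023,  0.029,  0.016,  0.042, -0.022,  0.021]), 'effort': array([-1.0000e-03, -4.9127e+01, -4.0400e-01, -3.1253e+01, -6.4000e-02,
        4.4000e-02,  0.0000e+00]), 'tool_pos': array([0.235, 0.605, 0.221]), 'tool_rot': array([-1.79895e+02,  1.00000e-02,  1.58752e+02]), 'force': array([ 0.45 ,  0.906, -0.361]), 'wrist_torque': array([-0.019, -0.008,  0.017]), 'grip_width': np.float64(0.086)}
scene [0.946 0.429 0.997]
stand 0.75 [328. 216. 402. 277.] [360. 245.] 2131 [0.438 0.186 0.04 ]
stand 0.59 [277. 232. 370. 329.] [321. 279.] 4571 [0.591 0.189 0.04 ]
cup 0.66 [331. 228. 402. 269.] [356. 247.] 1151 [0.449 0.184 0.04 ]
lever_grip 0.68 [330. 228. 401. 265.] [356. 247.] 1142 [0.45  0.185 0.04 ]
tray 0.68 [276. 232. 370. 328.] [321. 279.] 4692 [0.59  0.188 0.04 ]
timer_case 0.95 [258. 211. 289. 240.] [274. 226.] 720 [ 0.579 -0.017  0.04 ]
timer_case 0.94 [234. 136. 264. 162.] [247. 150.] 619 [ 0.46  -0.296  0.04 ]
timer_case 0.75 [231. 172. 26
[... 1793 characters left out ...]
323. 278.] 1196 [ 0.53  -0.219  0.04 ]
timer_grip 0.8 [299. 310. 330. 336.] [312. 322.] 473 [ 0.447 -0.319  0.04 ]
timer_grip 0.73 [236. 252. 257. 271.] [245. 260.] 343 [ 0.393 -0.079  0.04 ]
timer_grip 0.71 [318. 252. 335. 277.] [323. 268.] 325 [ 0.548 -0.191  0.04 ]
timer_grip 0.71 [238. 291. 262. 313.] [250. 301.] 432 [ 0.352 -0.208  0.04 ]
pawn_a 0.47 [257. 230. 263. 242.] [259. 237.] 63 [ 0.458 -0.018  0.04 ]
cards 0.81 [365. 255. 404. 286.] [384. 269.] 887 [ 0.677 -0.258  0.04 ]
mug 0.76 [168. 147. 205. 186.] [183. 164.] 912 [0.385 0.427 0.04 ]
candle 0.59 [239. 133. 261. 166.] [250. 150.] 588 [0.613 0.415 0.04 ]
remote 0.79 [369. 343. 458. 363.] [413. 351.] 1811 [ 0.589 -0.472  0.04 ]
```

```bash
python3 - <<'E'
import cv2
a=cv2.imread('pics/scene0.png')[125:375,220:480]
cv2.imwrite('pics/s1.png',cv2.resize(a,None,fx=2.4,fy=2.4,interpolation=cv2.INTER_CUBIC)) # (u-220)*2.4,(v-125)*2.4
b=cv2.imread('pics/side0.png')[140:345,180:410]
cv2.imwrite('pics/s2.png',cv2.resize(b,None,fx=2.9,fy=2.9,interpolation=cv2.INTER_CUBIC))
E
```

```text
(no output)
```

View pics/s1.png

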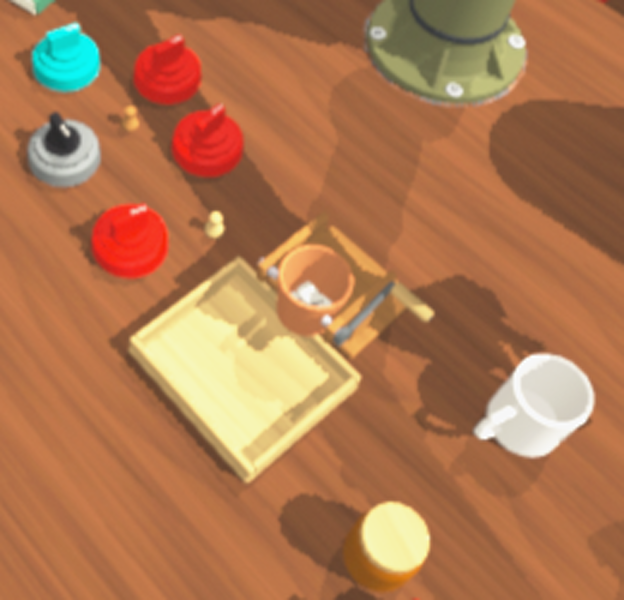

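View pics/s2.png

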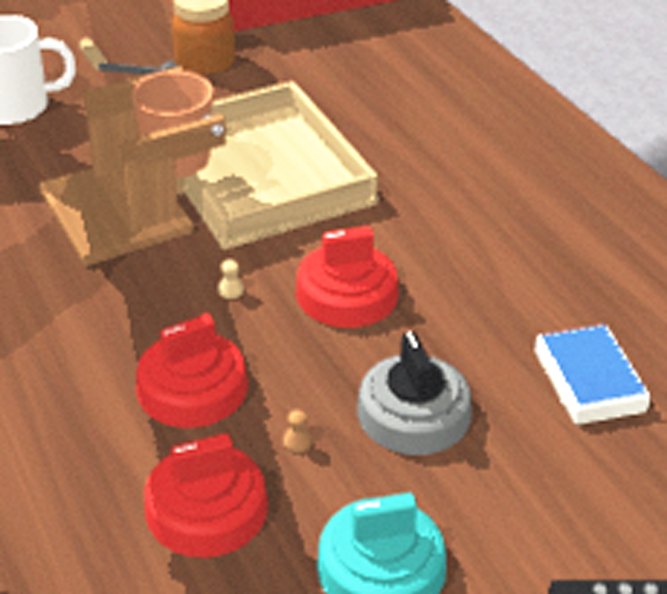

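```bash
cat >> h.py <<'E'
def tri(ps,uvs):
    A=[];b=[]
    for p,uv in zip(ps,uvs):
        P=p['camera_matrix']@p['camera_from_world'][:3]
        for i in (0,1): r=P[i]-uv[i]*P[2]; A.append(r[:3]); b.append(-r[3])
    return np.linalg.lstsq(np.array(A),np.array(b),rcond=None)[0]
E
python3 - <<'E'
from h import *
s=env.read_camera('scene'); d=env.read_camera('side')
S=lambda x,y:(220+x/2.4,125+y/2.4); D=lambda x,y:(180+x/2.9,140+y/2.9)
P=lambda n,v:print(n,np.round(v,3))
for n,a,b in [('mouth.123',(316,280),(173,95)),('axleNeg.105',(272,271),(217,130)),('handlefar.132',(432,317),(85,44)),('handlenear',(395,285),(98,64)),('timergrip-top.072 tip',(55,118),(410,337))]:
    P(n,tri([s,d],[S(*a),D(*b)]))
P('axle+',ray(s,S(327,322),.105));P('axle-',ray(s,S(272,271),.105))
P('hf',ray(s,S(432,317),.132));P('hn',ray(s,S(395,285),.132));P('mouth',ray(s,S(316,280),.123))
for n,q in [('t1',(241,260)),('t2',(358,376)),('t3',(248,474)),('t4',(131,340))]: P(n,ray(s,S(*q),.036))
P('timer base scene',ray(s,S(64,160),.014));P('timer side',ray(d,D(414,405),.014))
E
```

```text
mouth.123 [0.488 0.184 0.116]
axleNeg.105 [0.51  0.138 0.096]
handlefar.132 [0.436 0.296 0.129]
handlenear [0.435 0.247 0.131]
timergrip-top.072 tip [ 0.545 -0.193  0.082]
axle+ [0.508 0.225 0.105]
axle- [0.509 0.143 0.105]
hf [0.435 0.297 0.132]
hn [0.435 0.248 0.132]
mouth [0.49  0.187 0.123]
t1 [0.493 0.086 0.036]
t2 [0.497 0.277 0.036]
t3 [0.665 0.276 0.036]
t4 [0.66  0.081 0.036]
timer base scene [ 0.555 -0.18   0.014]
timer side [ 0.542 -0.201  0.014]
```

Request:
apply_moves(targets=[[[25,-40,0],[0,0,-0.14]],[[50,-80,0],[0,0,-0.28]],[[75,-120,0],[0,0,-0.42]],[[100,-165,0],[0,0,-0.56]],[[125,-205,0],[0,0,-0.7]],[[150,-245,0],[0,0,-0.84]],[[175,-290,0],[0,0,-0.98]],[[200,-330,0],[0,0,-1.12]]], hand=50)

```text
time_s: 2.1
tool_pos: [0.4363, 0.2739, 0.223]
tool_rot: [180.0, -0.0, 94.3]
force: [1.0, -0.4, 0.3]
grip_width: 0.0504
```

Request:
apply_moves(targets=[[[0,0,0],[0,0,-0.1]],[[0,0,0],[0,0,-0.1]],[[0,0,0],[0,0,-0.1]]])

```text
time_s: 2.4
tool_pos: [0.435, 0.2768, 0.2227]
tool_rot: [-180.0, -0.0, 89.1]
force: [-0.8, 0.4, -0.5]
grip_width: 0.0501
```

```bash
cat >> h.py <<'E'
from scipy.spatial.transform import Rotation as Ro
def wrist():
    o=env.get_obs(); p=env.read_camera('wrist'); T=np.eye(4); T[:3,:3]=Ro.from_euler('xyz',o['tool_rot'],degrees=True).as_matrix(); T[:3,3]=o['tool_pos']
    p['camera_from_world']=np.linalg.inv(T@p['mount']); return o,p
E
python3 - <<'E'
from h import *
o,p=wrist(); save(p,'w1.png'); print(o['qpos'],o['tool_pos'],o['tool_rot'])
print(proj(p,[[.435,.248,.132],[.435,.297,.132],[.435,.272,.132]]))
for r in env.regions_of(p,'lever_grip')[:3]: print(r['conf'],r['rect'])
E
```

```text
[-49.64918384   1.7231676   14.59672818 102.52634059  -0.48437134
  75.79221577 -35.86082269] [0.43495765 0.27684779 0.22266817] [-1.79990841e+02 -3.70389645e-02  8.90791760e+01]
[[277.7514135  245.1806224 ]
 [276.81621638 187.73507136]
 [277.30394319 217.69424738]]
0.87 [269.5, 194.4, 368.7, 315.6]
```

View pics/w1.png

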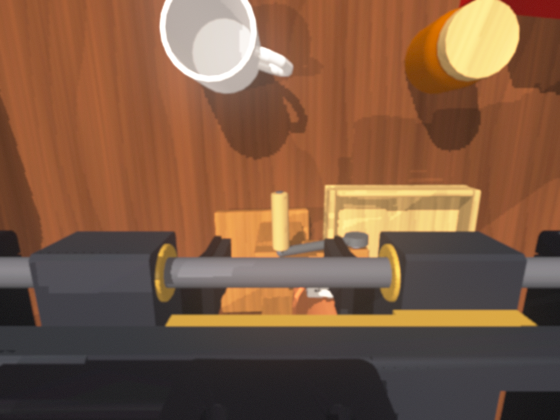

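Request:
apply_moves(targets=[[[2,-5,-30],[0,0,0]],[[2,-5,-60],[0,0,0]],[[2,-5,-90],[0,0,0]],[[2,-5,-107],[0,0,0]],[[2,-5,-107],[0,0,0]]])

```text
time_s: 3.0
tool_pos: [0.4351, 0.2707, 0.1128]
tool_rot: [-179.7, 0.2, 89.1]
force: [-1.2, -0.8, 0.4]
grip_width: 0.0499
```

Request:
apply_moves(targets=[[[0,0,0],[0,0,0]],[[0,0,0],[0,0,0]],[[0,0,0],[0,0,0]],[[0,0,0],[0,0,0]],[[0,0,0],[0,0,0]],[[0,0,0],[0,0,0]],[[0,0,0],[0,0,0]]], hand=0, squeeze=20)

```text
time_s: 3.7
tool_pos: [0.4371, 0.271, 0.1159]
tool_rot: [-180.0, -0.0, 88.9]
force: [-2.8, -0.1, 3.9]
grip_width: 0.0134
```

Request:
apply_moves(targets=[[[3,0,7],[0,0,0]],[[7,0,14],[0,0,0]],[[12,0,20],[0,0,0]],[[17,0,26],[0,0,0]],[[23,0,31],[0,0,0]],[[29,0,36],[0,0,0]],[[36,0,40],[0,0,0]],[[43,0,43],[0,0,0]]])

```text
time_s: 4.5
tool_pos: [0.4812, 0.2716, 0.1593]
tool_rot: [180.0, -0.1, 88.9]
force: [-3.1, 2.9, -0.2]
grip_width: 0.0129
```

Tracking well; continue.

Request:
apply_moves(targets=[[[7,0,2],[0,0,0]],[[15,0,4],[0,0,0]],[[23,0,5],[0,0,0]],[[31,0,5],[0,0,0]],[[39,0,4],[0,0,0]],[[46,0,2],[0,0,0]],[[54,0,0],[0,0,0]],[[61,0,-3],[0,0,0]]])

```text
time_s: 5.3
tool_pos: [0.5417, 0.2724, 0.1555]
tool_rot: [-180.0, -0.1, 88.9]
force: [-4.4, 5.1, -1.7]
grip_width: 0.0133
```

Request:
apply_moves(targets=[[[7,0,-4],[0,0,0]],[[13,0,-9],[0,0,0]],[[19,0,-14],[0,0,0]],[[24,0,-20],[0,0,0]],[[29,0,-26],[0,0,0]],[[32,0,-32],[0,0,0]],[[34,0,-36],[0,0,0]],[[34,0,-36],[0,0,0]]])

```text
time_s: 6.1
tool_pos: [0.5758, 0.2728, 0.119]
tool_rot: [180.0, -0.1, 88.9]
force: [-2.5, 5.4, -2.6]
grip_width: 0.0133
```

```bash
python3 - <<'E'
from h import *
for n in ['scene','side']:
    p=env.read_camera(n); save(p,n+'1.png')
    for r in env.regions_of(p,'die0_c'): print(n,round(r['conf'],2),np.round(r['rect']))
a=cv2.imread('pics/scene1.png')[210:340,260:420]; b=cv2.imread('pics/side1.png')[130:260,190:320]
cv2.imwrite('pics/t1.png',np.hstack([cv2.resize(x,(0,0),fx=2.7,fy=2.7,interpolation=2) for x in (a,b)]))
E
```

```text
scene 0.38 [313. 270. 324. 280.]
side 0.36 [270. 193. 274. 198.]
```

View pics/t1.png

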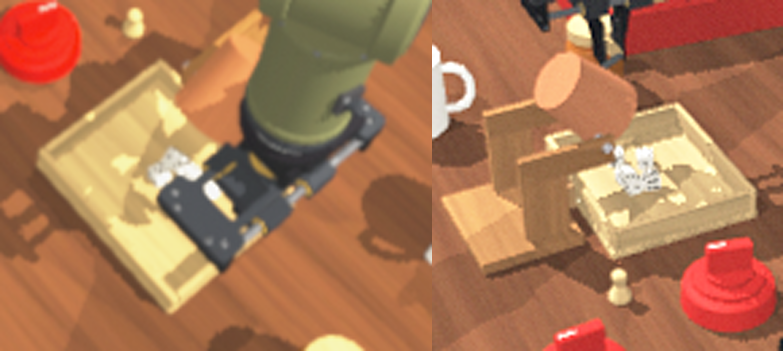

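Request:
apply_moves(targets=[[[1,0,-4],[0,0,0]],[[1,0,-4],[0,0,0]],[[1,0,-4],[0,0,0]],[[0,0,0],[0,0,0]],[[-2,0,4],[0,0,0]],[[-5,0,10],[0,0,0]],[[-10,0,16],[0,0,0]],[[-15,0,22],[0,0,0]]])

```text
time_s: 7.1
tool_pos: [0.5607, 0.2727, 0.1414]
tool_rot: [180.0, -0.1, 88.9]
force: [-1.7, 6.6, -4.1]
grip_width: 0.0132
```

```bash
python3 - <<'E'
from h import *
for n in ['scene','side']:
    p=env.read_camera(n); save(p,n+'2.png')
a=cv2.imread('pics/scene2.png')[245:315,270:360]; b=cv2.imread('pics/side2.png')[160:230,235:315]
cv2.imwrite('pics/t2.png',np.hstack([cv2.resize(x,(0,0),fx=4.6,fy=4.6,interpolation=2) for x in (a,b)]))
E
```

```text
(no output)
```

View pics/t2.png

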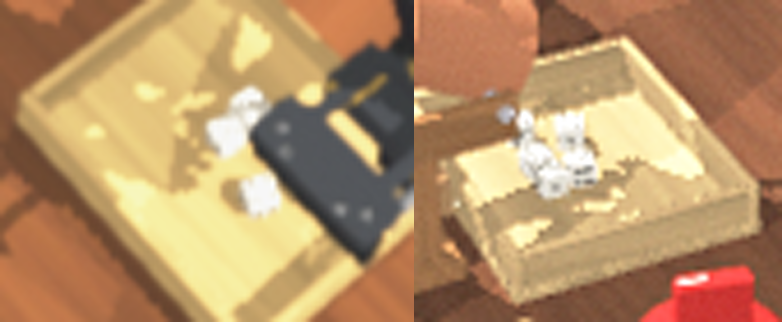

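Request:
apply_moves(targets=[[[-6,0,6],[0,0,0]],[[-13,0,10],[0,0,0]],[[-19,0,14],[0,0,0]],[[-27,0,17],[0,0,0]],[[-34,0,20],[0,0,0]],[[-42,0,21],[0,0,0]],[[-50,0,22],[0,0,0]],[[-57,0,22],[0,0,0]]])

```text
time_s: 8.0
tool_pos: [0.5046, 0.2718, 0.1639]
tool_rot: [179.8, -0.1, 88.9]
force: [0.8, 5.9, -4.1]
grip_width: 0.0133
```

Request:
apply_moves(targets=[[[-8,0,-1],[0,0,0]],[[-16,0,-3],[0,0,0]],[[-23,0,-5],[0,0,0]],[[-30,0,-8],[0,0,0]],[[-37,0,-12],[0,0,0]],[[-43,0,-17],[0,0,0]],[[-49,0,-22],[0,0,0]],[[-54,0,-28],[0,0,0]]])

```text
time_s: 8.8
tool_pos: [0.4484, 0.2711, 0.1355]
tool_rot: [-179.9, -0.0, 88.9]
force: [-2.6, 4.2, 3.3]
grip_width: 0.0134
```

Request:
apply_moves(targets=[[[-5,0,-6],[0,0,0]],[[-8,0,-13],[0,0,0]],[[-11,0,-20],[0,0,0]],[[-12,0,-24],[0,0,0]],[[-12,0,-26],[0,0,0]],[[-12,0,-26],[0,0,0]]])

```text
time_s: 9.4
tool_pos: [0.4372, 0.2709, 0.112]
tool_rot: [-180.0, -0.0, 88.9]
force: [-7.6, 1.0, 17.9]
grip_width: 0.0131
```

Request:
apply_moves(targets=[[[0,0,2],[0,0,0]],[[0,0,2],[0,0,0]],[[0,0,2],[0,0,0]],[[0,0,2],[0,0,0]],[[0,0,2],[0,0,0]]], hand=50)

```text
time_s: 9.9
tool_pos: [0.4375, 0.2701, 0.111]
tool_rot: [-180.0, 0.1, 88.8]
force: [0.5, 0.2, -0.6]
grip_width: 0.045
```

Request:
apply_moves(targets=[[[0,0,30],[0,0,0]],[[0,0,70],[0,0,0]],[[0,0,110],[0,0,0]],[[40,-15,120],[0,0,0]],[[60,-60,120],[0,0,0]],[[80,-100,120],[0,0,0]],[[95,-150,120],[0,0,0]],[[100,-200,120],[0,0,0]]])

```text
time_s: 10.7
tool_pos: [0.5382, 0.0712, 0.2312]
tool_rot: [180.0, 0.1, 88.9]
force: [0.5, -0.9, 0.1]
grip_width: 0.0501
```

Request:
apply_moves(targets=[[[5,-50,0],[0,0,0]],[[10,-100,0],[0,0,0]],[[10,-140,0],[0,0,0]],[[10,-190,0],[0,0,0]],[[10,-190,0],[0,0,0]],[[10,-190,0],[0,0,0]]])

```text
time_s: 11.3
tool_pos: [0.5468, -0.1186, 0.2314]
tool_rot: [-180.0, 0.0, 88.6]
force: [0.0, 0.6, 0.1]
grip_width: 0.0499
```

```bash
python3 - <<'E'
from h import *
o,p=wrist(); save(p,'w2.png'); print(np.round(o['qpos'],1),o['tool_pos'],o['tool_rot'])
print(proj(p,[[.55,-.19,.065]]))
for t in ['timer_grip','timer_case']:
  for r in env.regions_of(p,t)[:4]: print(t,round(r['conf'],2),np.round(r['rect']))
s=env.read_camera('scene'); save(s,'scene3.png')
a=cv2.resize(cv2.imread('pics/scene3.png')[205:345,260:420],(0,0),fx=2.5,fy=2.5,interpolation=2)[:,:370]
w=cv2.resize(cv2.imread('pics/w2.png'),(420,315)); c=np.zeros((350,790,3),np.uint8); c[:,:370]=a; c[:315,370:]=w
cv2.imwrite('pics/t3.png',c)
E
```

```text
[-23.    7.6  35.8  96.7  -4.5  77.2  12.2] [ 0.54682811 -0.11861441  0.231358  ] [-1.79976129e+02  2.00894758e-02  8.86288942e+01]
[[281.4965165  257.24781276]]
timer_grip 0.94 [271.  89. 319. 136.]
timer_grip 0.62 [ 99. 136. 159. 184.]
timer_case 0.84 [255.  69. 335. 154.]
timer_case 0.71 [108. 222. 151. 234.]
timer_case 0.68 [ 98. 119. 188. 199.]
timer_case 0.67 [221. 299. 236. 310.]
```

View pics/t3.png

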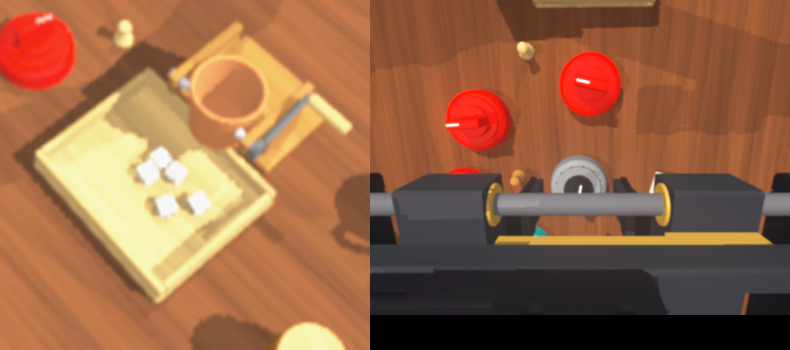

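Request:
apply_moves(targets=[[[0,-50,0],[0,0,0]],[[0,-100,0],[0,0,0]],[[0,-120,0],[0,0,0]],[[0,-120,0],[0,0,0]],[[0,-120,0],[0,0,0]]])

```text
time_s: 12.0
tool_pos: [0.5477, -0.2353, 0.2313]
tool_rot: [-180.0, -0.1, 88.9]
force: [0.2, 1.0, -0.1]
grip_width: 0.0497
```

```bash
python3 - <<'E'
from h import *
o,p=wrist(); save(p,'w3.png'); print(np.round(o['qpos'],1),o['tool_pos'],o['tool_rot'])
for r in env.regions_of(p,'timer_case')[:4]:
    q=r['rect']; c=((q[0]+q[2])/2,(q[1]+q[3])/2); print('case',round(r['conf'],2),np.round(q),ray(p,c,.014))
for r in env.regions_of(p,'timer_grip')[:4]: print('grip',round(r['conf'],2),np.round(r['rect']))
np.save('w3T.npy',np.array([p['camera_from_world'],np.pad(p['camera_matrix'],((0,1),(0,1)))]))
u=proj(p,[[.55,-.185,.028]])[0]; x,y=np.clip(u.astype(int)-100,0,None); print(x,y)
cv2.imwrite('pics/w3c.png',cv2.resize(cv2.imread('pics/w3.png')[y:y+200,x:x+200],(600,600),interpolation=2))
E
```

```text
[-13.4  13.5  40.3  91.7  -8.9  78.1  27. ] [ 0.54774334 -0.23530994  0.23127758] [-1.79982076e+02 -5.05099729e-02  8.89309781e+01]
case 0.89 [172. 215. 238. 260.] [ 0.45583205 -0.29885913  0.014     ]
case 0.73 [235. 110. 316. 198.] [ 0.54657874 -0.19705358  0.014     ]
case 0.73 [ 79.   2. 180.  98.] [ 0.38927224 -0.0826233   0.014     ]
case 0.56 [251.   0. 338.  51.] [ 0.56942935 -0.06177606  0.014     ]
grip 0.79 [271.   0. 316.  16.]
grip 0.66 [ 57. 151. 125. 194.]
grip 0.64 [255. 133. 294. 178.]
grip 0.64 [ 79.  17. 142.  69.]
178 43
```

View pics/w3c.png

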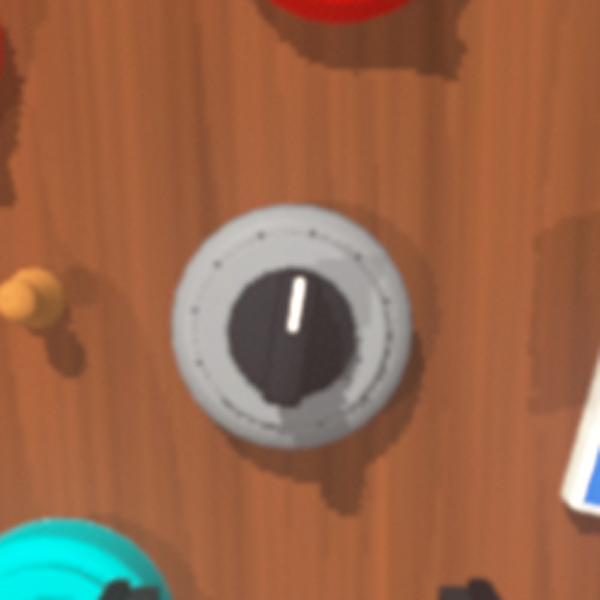

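```bash
python3 - <<'E'
from h import *
A=np.load('w3T.npy'); p=dict(camera_from_world=A[0],camera_matrix=A[1][:3,:3])
C=lambda x,y:(178+x/3,43+y/3)
print(ray(p,C(292,327),.014),ray(p,C(292,327),.028))
a,b,e=ray(p,C(301,278),.072),ray(p,C(292,331),.072),ray(p,C(286,385),.072)
print(a,b,e,np.degrees(np.arctan2(*(a-b)[1::-1])),np.degrees(np.arctan2(*(a-e)[1::-1])),np.linalg.norm(a-b),(a+e)/2)
E
```

```text
[ 0.54648165 -0.19502103  0.014     ] [ 0.54656046 -0.19410911  0.028     ]
[ 0.55007104 -0.17546256  0.072     ] [ 0.54678223 -0.19255286  0.072     ] [ 0.54440755 -0.21045749  0.072     ] 79.10732177806715 80.80710035141774 0.0174038646003796 [ 0.54723929 -0.19296003  0.072     ]
```

Request:
apply_moves(targets=[[[0,21,0],[0,0,-0.08]],[[0,41,0],[0,0,-0.155]],[[0,41,-40],[0,0,-0.155]],[[0,41,-80],[0,0,-0.155]],[[0,41,-120],[0,0,-0.155]],[[0,41,-160],[0,0,-0.155]],[[0,41,-181],[0,0,-0.155]],[[0,41,-181],[0,0,-0.155]]])

```text
time_s: 12.95
tool_pos: [0.5449, -0.193, 0.0472]
tool_rot: [-179.6, -0.0, 80.1]
force: [-1.3, 0.2, -0.2]
grip_width: 0.0501
```

Request:
apply_moves(targets=[[[0,0,0],[0,0,0]],[[0,0,0],[0,0,0]],[[0,0,0],[0,0,0]],[[0,0,0],[0,0,0]],[[0,0,0],[0,0,0]],[[0,0,0],[0,0,0]],[[0,0,0],[0,0,0]]], hand=0, squeeze=25)

```text
time_s: 13.65
tool_pos: [0.5456, -0.1955, 0.0509]
tool_rot: [-179.8, -0.1, 79.9]
force: [-5.5, 1.9, 6.2]
grip_width: 0.0135
```

Request:
apply_moves(targets=[[[1,0,0],[0,0,-0.1]],[[1,0,0],[0,0,-0.2]],[[1,0,0],[0,0,-0.3]],[[1,0,0],[0,0,-0.4]],[[1,0,0],[0,0,-0.5]],[[1,0,0],[0,0,-0.6]],[[1,0,0],[0,0,-0.7]],[[1,0,0],[0,0,-0.8]]])

```text
time_s: 14.45
tool_pos: [0.5451, -0.1951, 0.0509]
tool_rot: [-179.6, 0.2, 33.9]
force: [-9.1, 3.1, 10.7]
grip_width: 0.014
```

```bash
python3 -c "
from h import *
o=env.get_obs(); print(o['wrist_torque'],o['tool_rot'],o['qpos'])"
```

```text
[0.56637375 2.29132716 0.00334117] [-179.63980006    0.20262377   33.88036457] [-21.5245831   23.84240039  46.74202897 105.29829359 -19.93897146
  59.84545824 -23.00236152]
```

Request:
apply_moves(targets=[[[-2,0,1],[0,0,-0.1]],[[-2,0,1],[0,0,-0.2]],[[-2,0,1],[0,0,-0.3]],[[-2,0,1],[0,0,-0.4]]])

```text
time_s: 14.85
tool_pos: [0.5453, -0.1948, 0.0511]
tool_rot: [-179.9, 0.2, 11.2]
force: [-2.7, 0.7, -0.7]
grip_width: 0.0186
```

```bash
python3 -c "
from h import *
o=env.get_obs(); print(o['wrist_torque'],o['tool_rot'],o['force'],o['grip_width'])"
```

```text
[0.23585802 0.57014608 1.20900072] [-1.79934247e+02  1.50254756e-01  1.12089661e+01] [-2.74419625  0.73362691 -0.7308954 ] 0.01857550004517864
```

Request:
apply_moves(targets=[[[0,0,0],[0,0,0]],[[0,0,0],[0,0,0]],[[0,0,0],[0,0,0]],[[0,0,0],[0,0,0]],[[0,0,40],[0,0,0]],[[0,0,90],[0,0,0]],[[0,0,140],[0,0,0]],[[0,0,180],[0,0,0]]], hand=50)

```text
time_s: 15.65
tool_pos: [0.5467, -0.1966, 0.2347]
tool_rot: [179.9, -0.2, 11.2]
force: [0.9, -0.0, -0.4]
grip_width: 0.05
```

Request:
apply_moves(targets=[[[-30,10,0],[0,0,0]],[[-50,20,0],[0,0,0]],[[-50,20,0],[0,0,0]],[[-50,20,0],[0,0,0]]])

```text
time_s: 16.05
tool_pos: [0.4967, -0.1754, 0.232]
tool_rot: [-179.9, -0.1, 11.3]
force: [-0.1, -0.8, 0.4]
grip_width: 0.0502
```

```bash
python3 - <<'E'
from h import *
o,p=wrist(); save(p,'w4.png'); print(o['tool_pos'],o['tool_rot'])
np.save('w4T.npy',np.array([p['camera_from_world'],np.pad(p['camera_matrix'],((0,1),(0,1)))]))
u=proj(p,[[.546,-.194,.05]])[0]; x,y=np.clip(u.astype(int)-75,0,None); x=min(x,410);y=min(y,270);print(u,x,y)
cv2.imwrite('pics/w4c.png',cv2.resize(cv2.imread('pics/w4.png')[y:y+150,x:x+150],(600,600),interpolation=2))
E
```

```text
[ 0.49674049 -0.17543327  0.23199833] [-1.79938802e+02 -1.33384455e-01  1.12793122e+01]
[302.66760531 151.07613057] 227 76
```

View pics/w4c.png

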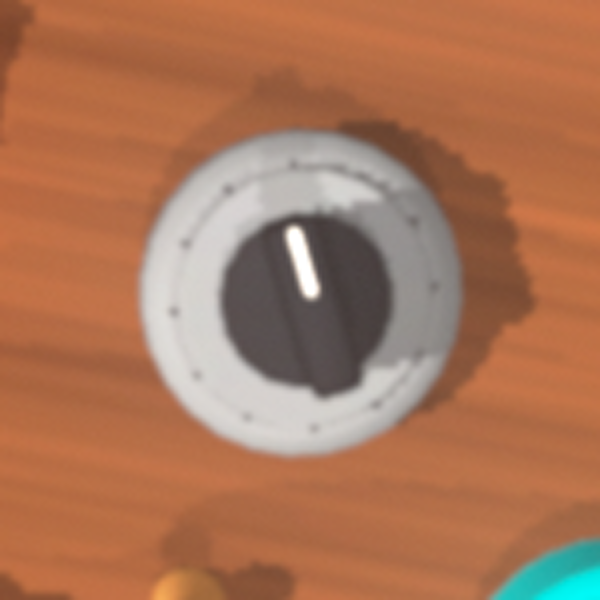

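Request:
apply_moves(targets=[[[25,-10,0],[0,0,0.15]],[[49,-20,0],[0,0,0.29]],[[49,-20,-40],[0,0,0.29]],[[49,-20,-80],[0,0,0.29]],[[49,-20,-120],[0,0,0.29]],[[49,-20,-160],[0,0,0.29]],[[49,-20,-181],[0,0,0.29]],[[49,-20,-181],[0,0,0.29]]])

```text
time_s: 16.9
tool_pos: [0.5429, -0.1957, 0.0465]
tool_rot: [-179.8, 0.4, 27.8]
force: [-0.5, 0.0, -0.4]
grip_width: 0.05
```

Request:
apply_moves(targets=[[[0,0,0],[0,0,0]],[[0,0,0],[0,0,0]],[[0,0,0],[0,0,0]],[[0,0,0],[0,0,0]],[[0,0,0],[0,0,0]],[[0,0,0],[0,0,0]],[[0,0,0],[0,0,0]]], hand=0, squeeze=50)

```text
time_s: 17.6
tool_pos: [0.5453, -0.1948, 0.0512]
tool_rot: [-179.9, -0.0, 27.9]
force: [-2.0, 2.4, 5.5]
grip_width: 0.0136
```

```bash
python3 -c "
from h import *
o=env.get_obs(); print(o['wrist_torque'],o['tool_rot'],o['force'],o['grip_width'])"
```

```text
[0.54813425 0.63967097 0.43273094] [-1.79918538e+02 -1.68920963e-02  2.79409926e+01] [-2.01021569  2.38555047  5.52954791] 0.013635957672978509
```

Request:
apply_moves(targets=[[[0,0,0],[0,0,-0.04]],[[0,0,0],[0,0,-0.08]],[[0,0,0],[0,0,-0.12]],[[0,0,0],[0,0,-0.12]],[[0,0,0],[0,0,-0.12]]])

```text
time_s: 18.1
tool_pos: [0.545, -0.195, 0.0512]
tool_rot: [-179.9, 0.1, 21.2]
force: [-3.6, 1.9, 6.7]
grip_width: 0.0148
```

```bash
python3 -c "
from h import *
o=env.get_obs(); print(o['wrist_torque'],o['tool_rot'],o['force'],o['grip_width'])"
```

```text
[0.33734602 0.95302134 1.33733151] [-1.79945650e+02  7.09059708e-02  2.12314523e+01] [-3.58288382  1.91088868  6.74040289] 0.014830062480943476
```

Request:
apply_moves(targets=[[[0,0,0],[0,0,0]],[[0,0,0],[0,0,0]],[[0,0,0],[0,0,0]],[[0,0,0],[0,0,0]],[[0,0,40],[0,0,0]],[[0,0,90],[0,0,0]],[[0,0,140],[0,0,0]],[[0,0,180],[0,0,0]]], hand=50)

```text
time_s: 18.9
tool_pos: [0.5456, -0.1965, 0.2334]
tool_rot: [179.9, -0.1, 20.9]
force: [0.9, -0.1, -0.1]
grip_width: 0.0498
```

Request:
apply_moves(targets=[[[-30,10,0],[0,0,-0.08]],[[-50,20,0],[0,0,-0.17]],[[-50,20,0],[0,0,-0.17]],[[-50,20,0],[0,0,-0.17]]])

```text
time_s: 19.3
tool_pos: [0.4958, -0.1751, 0.2308]
tool_rot: [-179.9, -0.1, 11.4]
force: [0.5, -0.6, 0.5]
grip_width: 0.0495
```

```bash
python3 - <<'E'
from h import *
o,p=wrist(); save(p,'w5.png'); print(o['tool_pos'],o['tool_rot'])
def bar(im,p):  # white index line on the dark grip
    c=proj(p,[[.546,-.194,.065]])[0]; h=im.astype(int); m=(h.min(2)>170)&((h.max(2)-h.min(2))<40)
    yy,xx=np.mgrid[:420,:560]; m&=np.hypot(xx-c[0],yy-c[1])<24
    n,l,s,_=cv2.connectedComponentsWithStats(m.astype(np.uint8)); 
    for k in range(1,n):
        if s[k][4]<15: continue
        ys,xs=np.nonzero(l==k); w=np.array([ray(p,q,.072)[:2] for q in zip(xs,ys)]); e=np.linalg.svd(w-w.mean(0))[2][0]
        print(s[k][4],np.round(w.mean(0),4),'az',np.degrees(np.arctan2(e[1],e[0]))%180)
bar(p['image'],p)
for f in ('w3','w4'):
    A=np.load(f+'T.npy'); bar(cv2.imread(f'pics/{f}.png'),dict(camera_from_world=A[0],camera_matrix=A[1][:3,:3]))
s=env.read_camera('scene'); save(s,'scene4.png')
a=cv2.resize(cv2.imread('pics/scene4.png')[150:360,225:425],(400,420),interpolation=2)
u=proj(p,[[.546,-.194,.05]])[0].astype(int); x,y=min(u[0]-70,420),max(u[1]-75,0); w=cv2.resize(cv2.imread('pics/w5.png')[y:y+150,x:x+140],(392,420),interpolation=2)
cv2.imwrite('pics/t5.png',np.hstack([a,w]))
E
```

```text
[ 0.4958352  -0.17512791  0.23079844] [-1.79929270e+02 -1.18258533e-01  1.13787976e+01]
74 [ 0.5563 -0.1894] az 29.261727349884893
85 [ 0.5289 -0.1837] az 57.477748962684245
64 [ 0.548  -0.1836] az 79.75837993007481
48 [ 0.5253 -0.1967] az 96.64180702098145
72 [ 0.5564 -0.1894] az 29.658995761371102
88 [ 0.5299 -0.1827] az 53.82489085128732
```

View pics/t5.png

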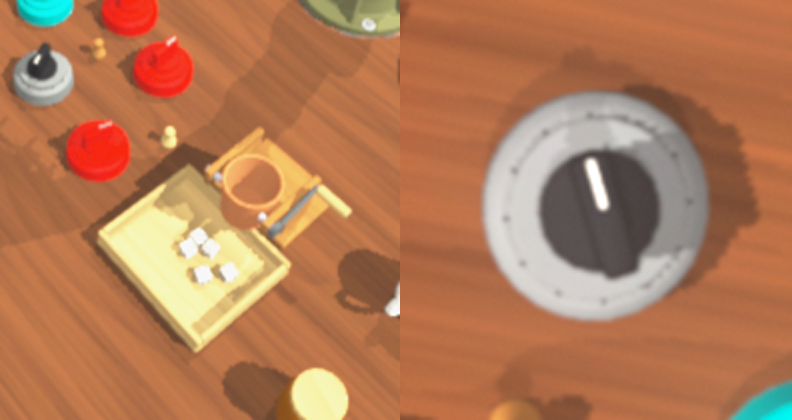

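```bash
python3 -c "
from cell import env
print(env.sign_off())"
```

```text
the job is handed in; nothing more can be done
None
```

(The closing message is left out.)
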